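# Wedge the dock catch open and take out the drive cartridge

## Task

The drive cartridge is held in its dock by a sprung red catch. Push the yellow wedge, foot down, fully into the gap between the fixed metal stop and the red catch so that it stands there by itself and keeps the catch open, then lift the cartridge out by its blue grip and set it down gently, flat on the floor of the green tray. Leave the wedge standing in the gap.

Things in the scene. Friction and masses are not known exactly. Their poses are not given: they have to be found in the camera images.
- wedge: Yellow plastic wedge, 90 g, standing on its narrow foot near a glue stick and a cardboard tube. 86 mm tall, 28 mm wide (x). In y it is 18 mm thick at the foot, widens evenly on both sides to 42 mm at height 28 mm, straight-sided above. Origin: centre of the foot, z up. Pinch it near the top across the 28 mm (x). A half turn about z changes nothing.
- gap (a point): Place of the wedge's foot centre in the black dock, on its base plate, 12 mm above the desk. x along the gap (wedge x lies along it, within 10 degrees), y from cartridge to catch plate, z up. Fixed metal stop, 46 mm high, bevelled above 34 mm, 48 mm long: its face is 21 mm off at -y. Entering 3 to 5 mm to +y keeps clear of the stop; the spring then brings the wedge over. Pocket centre: 69 mm off at -y.
- latch (a joint): Red sprung catch: 0 shut, slides to gap +y, up to 0.024 m; spring 2 N shut, 3.6 N at 16 mm. Shut, its plate stands 26 mm from the stop; a lip leaning out from 34 to 57 mm above the base plate makes a 40 mm mouth. The wedge pressed down (5 to 15 N) opens it 16 mm. Its two prongs, 26 to 38 mm off in x, tops 28 mm above the base plate, cover 7 mm of the cartridge's edge: clear from 10 mm.
- cartridge: White drive cartridge, 100 (x) by 70 (y) by 18 mm, 150 to 310 g, flat in a pocket 12 mm deep in the dock, about 2 mm play, axes along those of the gap. At its centre a blue grip 14 mm thick (x), 44 mm long (y), from 18 to 48 mm above the underside. Origin: centre of the underside, z up. Comes straight up once the catch is open.
- tray: Open green plastic tray, 176 mm (x) by 146 mm (y), 25 mm high, walls and floor 4 mm, fixed to the desk. Origin: centre of the underside. The cartridge may lie in it at any heading.
Mind the look-alikes: they are no part of the job. Several things have the shape of the wedge; the one meant has the colours described above. Of the things shaped like the tray, the green one is meant.

How it is judged (in metres and radians):
On the way, in this order (a step that is already met when the one before it is completed fails the run):
1. the wedge stands let go, fully down in the gap, with the cartridge still in its pocket (value of joint latch above 0.012 m and z of wedge in the frame of gap below 0.01 m and horizontal distance between wedge and gap below 0.022 m and angle between wedge's own z axis and vertical below 0.26 rad and contact force between the fingers and wedge below 0.1 N and distance of cartridge from where it was at the start of the episode below 0.012 m), for 0.3 s.
2. the cartridge is lifted clear of the dock while the wedge stays in the gap (value of joint latch above 0.012 m and height (world z) of cartridge above 0.045 m and z of wedge in the frame of gap below 0.01 m and horizontal distance between wedge and gap below 0.022 m), for 0.1 s.
At the end, for the whole second after the job is handed in: The cartridge lies still and level (6 degrees) on the tray floor (underside within 10 mm of the tray's, centre within 60 mm of its centre); the wedge stands in the gap holding the catch over 12 mm open, foot within 10 mm of the base plate and 22 mm sideways of its place, tilted under 15 degrees (value of joint latch above 0.012 m and z of cartridge in the frame of tray between 0 and 0.01 m and horizontal distance between cartridge and tray below 0.06 m and angle between cartridge's own z axis and vertical below 0.1 rad and linear speed of cartridge below 0.02 m/s and z of wedge in the frame of gap below 0.01 m and horizontal distance between wedge and gap below 0.022 m and angle between wedge's own z axis and vertical below 0.26 rad); the robot touches nothing.
It fails at once if the cartridge is dropped: out of the fingers with its underside more than 60 mm above the desk (height (world z) of cartridge above 0.06 m and contact force between the fingers and cartridge below 0.1 N).
It also fails if it takes over 56 s, if anything falls off the work surface, if the arm or the gripper's body presses on something with over 40 N, if the wrist force passes 120 N, or if a joint passes its speed limit or range.

## Robot

A 6-joint arm with a two-finger parallel gripper is mounted at the origin on the work surface. World frame = base frame: x ahead of the robot, y to its left, z up, the work surface at z = 0. Lengths are in m, angles in degrees, forces in N, time in s.
With the tool pointing down it reaches from about 0.3 to 0.75 m from the base axis. Payload 8.5 kg.
Tool frame: the origin (TCP) lies between the finger pads; the fingertips stand 17 mm ahead of it and the grasp point (between the pads) lies 2 mm behind it; z points along the fingers, y is the direction in which the jaws open and shut (so a half turn about z gives the same grasp; the last joint's range is limited). The gripper opens to 85 mm and grips with 20 to 120 N. Pads are 22 mm wide; open, the fingers measure 114 mm over their backs; the gripper's body (76 mm by 85 mm) begins 54 mm behind the grasp point. The pads swing forward as they close: fully open they stand 13 mm farther back than shut.
Start: joints at [-83.784, 21.807, 74.336, -0, 83.858, -12.336], TCP at [0.175, -0.521, 0.211] pointing down, gripper open.
Joint ranges: [-178.18, 178.18], [-50.72, 133.34], [12.68, 142.11], [-81.47, 261.47], [9.98, 163.14], [-165.26, 165.26]. Speed limits (degrees/s): [136.94, 136.94, 180, 180, 180, 180].

## Interface

Orientations are given as a 3x3 rotation matrix whose columns are the frame's x, y, z axes.
In Python, from rig import readout, eyes, env gives the robot as it stands.
- The arm moves only by the tool arm_command, never from a script. Its argument "rows" is text: rows parted by semicolons, each of 7 numbers parted by spaces: the closure, from 0 (fully open) to 1 (shut), then the shift along the tool's x, y, z in mm, then the turn, a rotation vector about the tool's x, y, z in degrees. In form: grip dx dy dz rx ry rz; .... A call has 1 to 5 rows; each row shifts and turns the commanded pose from where the row before left it, along the tool's axes as they then stand; what a row does not reach is not made up. A row lasts 1/12 s, in which the tool goes at most 41.7 mm and 7.16 degrees, less where a joint would pass 70% of its speed; a pose out of reach is approached as far as the arm can. A call with a gripper value outside its range is refused whole. The fingers move at their own pace and stop on an object; "squeeze" is the grip in N (left out, the last holds). Time passes only in rows, so rows that do not move let the fingers close. It gives the time, the measured TCP pose, the force and the opening at its end, in the units of the state.
- readout.observe(): the state, without advancing time (a new reading comes with each control period).
- eyes.get_image(name): name is "scene" or "top"; returns the picture (400x640x3 uint8, red, green, blue); there is no depth.
- eyes.camera_model(name): a dict with "mtx" (3x3 intrinsics, pixels), "k1" (the pictures are not rectified: a ray, as slopes to the right and down, at radius r is drawn at 1 + k1 r^2 times it, then the intrinsics apply), "view" (4x4, takes a point from world to camera coordinates). Camera axes: x right, y up, looking along -z (the intrinsics and any distortion apply to the point x, -y, -z); pixel columns grow to the right and rows downward; lengths in m; the calibration is good to about 2 mm. A picture is of the moment at which its call begins. camera_model takes no time and is no camera call.
- env.close_job(): hands the job in, once; it reports no verdict.
The state is a dict: "time_s": time; "q": joint angles; "qvel": joint speeds; "joint_efforts": joint torques, N m; "position": TCP position; "tool_rot": TCP orientation; "ft_force": force on the tool from outside, world axes, zero at the start; "wrist_torque": the same for the moment, N m; "grip_width": finger opening in m.
Only numpy, scipy, OpenCV 4.12 (cv2) and the standard library are available. Lean on these libraries where they do the work, as an engineer would, in place of code of your own. Each camera call takes 0.05 s, during which the arm holds its last target. There are 200 camera calls.

## Working session

There is one attempt and no reset: what is moved stays moved. The work goes in short steps, Python scripts to look and compute and a tool call to move; the robot and the scene stay as the last step left them, time stands still between calls to the robot, and variables do not carry over. Pictures are saved under pics/ and viewed, about 8 in all and at most 12, crops included, and the job is handed in when it is done.

Besides the shell and the picture viewer there is one more tool, called after "Call:" as name(argument=value, ...) on one line, values as JSON. arm_command: Moves the arm, as the interface text tells. Its arguments: {"type":"object","properties":{"rows":{"type":"string"},"squeeze":{"type":"number"}},"required":["rows"]}

```bash
ls; mkdir -p pics; python3 - <<'E'
from rig import readout, eyes, env
import cv2
for n in ("scene","top"):
    im=eyes.get_image(n); cv2.imwrite(f"pics/{n}0.png",im[:,:,::-1])
    print(n,eyes.camera_model(n))
s=readout.observe(); print(s)
E
```

```text
pics
scene {'mtx': array([[518.45541434,   0.        , 322.35799053],
       [  0.        , 518.45541434, 195.434276  ],
       [  0.        ,   0.        ,   1.        ]]), 'k1': 0.004268621367733659, 'view': array([[-0.47765435,  0.87852565, -0.00624584,  0.19821037],
       [-0.47305297, -0.25119519,  0.84446543,  0.16780162],
       [ 0.74031561,  0.4063172 ,  0.53557364, -1.50477844],
       [ 0.        ,  0.        ,  0.        ,  1.        ]])}
top {'mtx': array([[434.29903482,   0.        , 319.1324936 ],
       [  0.        , 434.29903482, 202.99082211],
       [  0.        ,   0.        ,   1.        ]]), 'k1': -0.04165632289272034, 'view': array([[ 0.01351081, -0.9997426 , -0.01822608,  0.01531842],
       [ 0.9966719 ,  0.01199937,  0.08062964, -0.4795433 ],
       [-0.08039018, -0.0192548 ,  0.99657748, -0.95678433],
       [ 0.        ,  0.        ,  0.        ,  1.        ]])}
{'time_s': 0.1, 'q': array([-8.37847233e+01,  2.18377763e+01,  7.43782537e+01, -1.53111738e-03,
        8.38585262e+01, -1.23363850e+01]), 'qvel': array([-0.07715342,  0.02147789, -0.26996287, -0.07255485,  0.00543955,
       -0.07079646]), 'joint_efforts': array([ 4.65780657e-03, -4.49220622e+01, -2.31657243e+01, -9.71012037e-05,
        3.63885047e-03,  2.85042901e-06]), 'position': array([ 0.17494151, -0.52113713,  0.21048018]), 'tool_rot': array([[ 9.48036273e-01,  3.18162219e-01, -1.67292758e-04],
       [ 3.18162163e-01, -9.48035428e-01,  1.29072657e-03],
       [ 2.52060967e-04, -1.27688183e-03, -9.99999153e-01]]), 'ft_force': array([ 0.23117655,  0.28907476, -0.09054188]), 'wrist_torque': array([ 0.01834715,  0.01952341, -0.01202409]), 'grip_width': 0.0848730458603342}
```

View pics/top0.png

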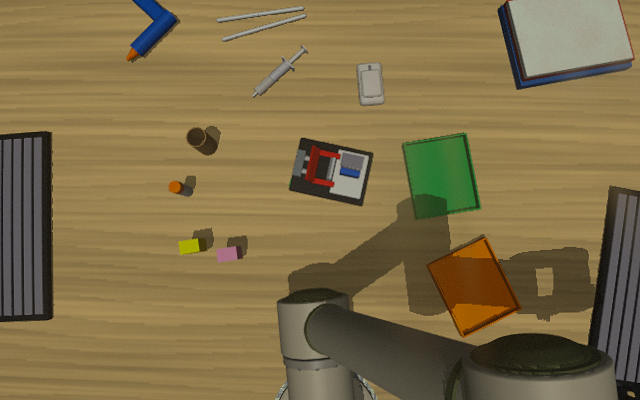

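View pics/scene0.png

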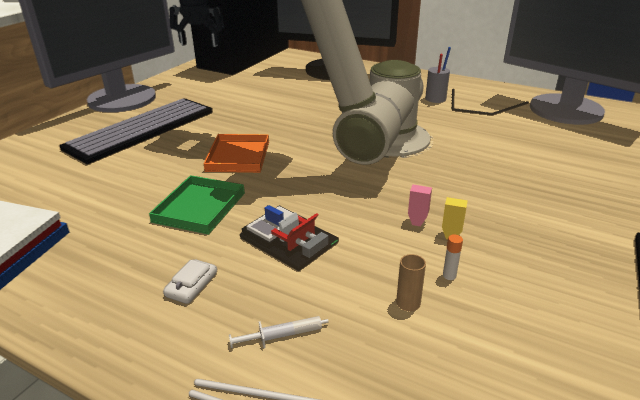

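Top view: the yellow wedge's top is at (189,246) and the pink look-alike is at (228,254). The dock is at (331,172), the green tray at (441,176) and the orange look-alike tray at (473,286). The yellow wedge, near the glue stick (175,187) and cardboard tube (202,140), and the green tray fit the description. I'll enlarge both to confirm.

```bash
cat > h.py <<'E'
import numpy as np, cv2
from rig import readout, eyes, env
def prep(n):
    m=eyes.camera_model(n); return m['mtx'],np.array([m['k1'],0,0,0.]),np.diag([1,-1,-1.])@m['view'][:3]
def proj(n,P):
    K,d,V=prep(n); return cv2.projectPoints(np.atleast_2d(np.array(P,float)),cv2.Rodrigues(V[:,:3])[0],V[:,3],K,d)[0][:,0]
def back(n,uv,z):
    K,d,V=prep(n); u=cv2.undistortPoints(np.array(uv,float).reshape(-1,1,2),K,d)[:,0]
    D=np.c_[u,np.ones(len(u))]@V[:,:3]; C=-V[:,:3].T@V[:,3]
    return C+D*((np.broadcast_to(z,len(u))-C[2])/D[:,2])[:,None]
def crop(n,x,y,w,h,s,im=None):
    im=eyes.get_image(n) if im is None else im
    return cv2.resize(im[y:y+h,x:x+w,::-1],None,fx=s,fy=s,interpolation=cv2.INTER_CUBIC)
E
python3 - <<'E'
from h import *
t=eyes.get_image("top"); s=eyes.get_image("scene")
a=np.hstack([crop("top",282,130,100,80,4,t),crop("top",165,215,100,80,4,t)])
b=np.hstack([crop("scene",235,195,110,80,3.636,s),crop("scene",395,170,110,80,3.636,s)])
b=cv2.resize(b,(800,291)); cv2.imwrite("pics/c1.png",np.vstack([a,b[:280]]))
E
```

```text
(no output)
```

View pics/c1.png

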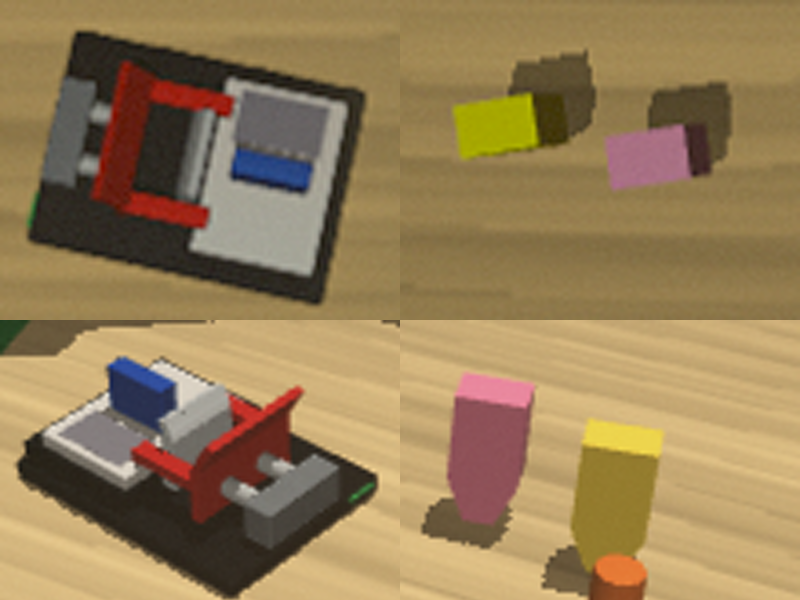

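The crop confirms the yellow wedge at about (189,246) with a lighter top, and the pink one beside it. The dock has the red catch on the left (+y) and the cartridge on the right. Next I'll fit the poses.

```bash
python3 - <<'E'
from h import *
from scipy.optimize import least_squares
T=lambda p:np.array([282+p[0]/4,130+p[1]/4]); S=lambda p:np.array([235+p[0]/3.636,195+(p[1]-320)/3.636])
cart=[("top",T((230,78)),(50,35,18)),("top",T((348,105)),(50,-35,18)),("top",T((310,275)),(-50,-35,18)),("top",T((190,250)),(-50,35,18)),
("scene",S((42,437)),(50,-35,18)),("scene",S((160,358)),(-50,-35,18)),("scene",S((108,366)),(7,-22,48)),("scene",S((122,357)),(-7,-22,48)),("scene",S((178,385)),(-7,22,48))]
def place(p,L):
    c,s=np.cos(p[3]),np.sin(p[3]); L=np.array(L)/1000
    return np.array([p[0]+c*L[0]-s*L[1],p[1]+s*L[0]+c*L[1],p[2]+L[2]])
def fit(kp,p0):
    r=lambda p:np.concatenate([proj(n,place(p,L))[0]-uv for n,uv,L in kp])
    o=least_squares(r,p0,x_scale=[.01,.01,.01,.1]); print(np.round(o.x[:3],4),"yaw",np.degrees(o.x[3]).round(1)); print(o.fun.reshape(-1,2).round(1).tolist()); return o.x
g=back("top",[T((270,177))],.03)[0]
p=fit(cart,[g[0],g[1],.012,-.21]); print("gap",place(p,(0,69,0)))
W=lambda p:np.array([165+(p[0]-400)/4,215+p[1]/4]); R=lambda p:np.array([395+(p[0]-400)/3.636,170+(p[1]-320)/3.636])
w=[("top",W((455,105)),(14,21,86)),("top",W((535,93)),(14,-21,86)),("top",W((540,148)),(-14,-21,86)),("top",W((462,160)),(-14,21,86)),
("scene",R((590,420)),(-14,-21,86)),("scene",R((663,431)),(-14,21,86)),("scene",R((584,450)),(14,-21,86)),("scene",R((657,460)),(14,21,86))]
g=back("top",[W((497,126))],.086)[0]; fit(w,[g[0],g[1],0,.15])
im=eyes.get_image("top"); hsv=cv2.cvtColor(im,cv2.COLOR_RGB2HSV)
m=cv2.inRange(hsv,(45,80,30),(80,255,255)); m[:,:395]=0
c=max(cv2.findContours(m,0,1)[0],key=cv2.contourArea); r=cv2.minAreaRect(c); print(r,back("top",cv2.boxPoints(r),.02).round(3).tolist(),back("top",[r[0]],.015))
E
```

```text
[ 0.5443 -0.0453  0.0077] yaw -11.7
[[-0.8, 0.0], [0.1, -0.2], [0.4, 0.5], [-0.3, 0.1], [-0.4, -0.8], [0.3, 0.7], [-0.6, 0.4], [0.3, 0.0], [-0.2, -0.2]]
gap [0.5583316  0.0222126  0.00768015]
[ 0.3786  0.2927 -0.0041] yaw 9.7
[[-0.1, 0.4], [-0.6, 0.3], [-0.1, -0.2], [-0.1, -0.2], [-0.6, 0.3], [0.0, 0.8], [-0.7, -0.9], [0.3, -0.0]]
((441.78338623046875, 175.5940704345703), (78.3274154663086, 65.09051513671875), 79.91940307617188) [[0.619, -0.167, 0.02], [0.647, -0.313, 0.02], [0.471, -0.341, 0.02], [0.444, -0.197, 0.02]] [[ 0.54530227 -0.25560469  0.015     ]]
```

Call:
arm_command(rows="0 0 0 0 0 0 -6.8; 0 0 0 0 0 0 -6.8; 0 0 0 0 0 0 -6.8; 0 0 0 0 0 0 -6.8; 0 0 0 0 0 0 -6.8", squeeze=60)

```text
time_s: 0.67
position: [0.175, -0.5213, 0.2109]
tool_rot: [[0.603, 0.797, -0.0], [0.797, -0.603, 0.0], [0.0, -0.0, -1.0]]
ft_force: [0.3, -0.3, 1.4]
grip_width: 0.0851
```

Call:
arm_command(rows="0 0 0 0 0 0 -6.8; 0 0 0 0 0 0 -6.8; 0 0 0 0 0 0 -6.8; 0 0 0 0 0 0 -6.8; 0 0 0 0 0 0 -6.8")

```text
time_s: 1.08
position: [0.175, -0.5213, 0.2109]
tool_rot: [[0.054, 0.999, -0.0], [0.999, -0.054, 0.0], [0.0, -0.0, -1.0]]
ft_force: [-0.1, 0.1, -0.9]
grip_width: 0.0856
```

Call:
arm_command(rows="0 0 0 0 0 0 -6.8; 0 0 0 0 0 0 -6.4; 0 0 0 0 0 0 0")

```text
time_s: 1.33
position: [0.175, -0.5213, 0.2109]
tool_rot: [[-0.173, 0.985, -0.0], [0.985, 0.173, 0.0], [0.0, -0.0, -1.0]]
ft_force: [-0.3, -0.1, -0.2]
grip_width: 0.0852
```

```bash
cat >> h.py <<'E'
def go(x,y,z,yaw=None):
    "remaining shift (tool axes, mm) and tool-y yaw error (deg, as tool rz)"
    s=readout.observe(); R=s['tool_rot']; d=R.T@(np.array([x,y,z])-s['position'])*1000
    cur=np.degrees(np.arctan2(R[1,1],R[0,1])); e=None if yaw is None else round(-((yaw-cur+90)%180-90),1)
    print("t",round(s['time_s'],2),"pos",s['position'].round(4),"shift",d.round(1),"yaw",round(cur,1),"rz",e,"F",s['ft_force'].round(1),"w",round(s['grip_width'],4),"tilt",R[:2,2].round(4),"q",s['q'].round(0))
E
python3 -c "
from h import *
go(.40,-.15,.21,9.7);go(.379,.293,.21,9.7)"
```

```text
t 1.33 pos [ 0.175  -0.5213  0.2109] shift [326.7 286.    1. ] yaw 10.0 rz 0.3 F [-0.3 -0.1 -0.2] w 0.0852 tilt [-0.0001  0.0003] q [-84.  22.  74.  -0.  84. -94.]
t 1.33 pos [ 0.175  -0.5213  0.2109] shift [766.7 342.    1.1] yaw 10.0 rz 0.3 F [-0.3 -0.1 -0.2] w 0.0852 tilt [-0.0001  0.0003] q [-84.  22.  74.  -0.  84. -94.]
```

Call:
arm_command(rows="0 27 24 0 0 0 0; 0 27 24 0 0 0 0; 0 27 24 0 0 0 0; 0 27 24 0 0 0 0; 0 27 24 0 0 0 0")

```text
time_s: 1.75
position: [0.2709, -0.3665, 0.211]
tool_rot: [[-0.165, 0.986, 0.0], [0.986, 0.165, -0.0], [-0.0, 0.0, -1.0]]
ft_force: [0.8, -0.5, 0.5]
grip_width: 0.0856
```

Call:
arm_command(rows="0 27 24 0 0 0 0; 0 27 24 0 0 0 0; 0 27 24 0 0 0 0; 0 27 24 0 0 0 0; 0 27 24 0 0 0 0")

```text
time_s: 2.17
position: [0.3663, -0.213, 0.2112]
tool_rot: [[-0.165, 0.986, 0.0], [0.986, 0.165, -0.0], [-0.0, 0.0, -1.0]]
ft_force: [1.0, -1.5, 0.6]
grip_width: 0.0851
```

Call:
arm_command(rows="0 27 24 0 0 0 0; 0 27 22 0 0 0 0; 0 31 4 0 0 0 0; 0 31 4 0 0 0 0; 0 31 4 0 0 0 0")

```text
time_s: 2.58
position: [0.3979, -0.0584, 0.211]
tool_rot: [[-0.166, 0.986, -0.0], [0.986, 0.166, 0.0], [0.0, -0.0, -1.0]]
ft_force: [0.1, -0.3, -0.3]
grip_width: 0.0855
```

Call:
arm_command(rows="0 31 4 0 0 0 0; 0 31 4 0 0 0 0; 0 31 4 0 0 0 0; 0 31 4 0 0 0 0; 0 31 4 0 0 0 0")

```text
time_s: 3.0
position: [0.3911, 0.0977, 0.2112]
tool_rot: [[-0.165, 0.986, 0.0], [0.986, 0.165, -0.0], [-0.0, 0.0, -1.0]]
ft_force: [0.2, 0.1, 0.1]
grip_width: 0.0854
```

Call:
arm_command(rows="0 31 4 0 0 0 0; 0 31 4 0 0 0 0; 0 31 4 0 0 0 0; 0 25 4 0 0 0 0; 0 0 0 0 0 0 0")

```text
time_s: 3.42
position: [0.3868, 0.2185, 0.211]
tool_rot: [[-0.169, 0.986, 0.0], [0.986, 0.169, 0.001], [0.001, 0.0, -1.0]]
ft_force: [-0.9, 0.4, -0.9]
grip_width: 0.085
```

```bash
python3 -c "
from h import *
go(.3786,.2927,.075,9.7)"
```

```text
t 3.42 pos [0.3868 0.2185 0.211 ] shift [ 74.4   4.5 136.1] yaw 9.8 rz 0.1 F [-0.9  0.4 -0.9] w 0.085 tilt [0.0001 0.0011] q [14. 11. 90.  0. 79.  4.]
```

Call:
arm_command(rows="0 25 1.5 0 0 0 0; 0 25 1.5 0 0 0 0; 0 24.4 1.5 0 0 0 0; 0 0 0 20 0 0 0; 0 0 0 20 0 0 0")

```text
time_s: 3.83
position: [0.3794, 0.2901, 0.171]
tool_rot: [[-0.168, 0.986, 0.002], [0.986, 0.168, 0.001], [0.0, 0.002, -1.0]]
ft_force: [-0.1, -1.0, -0.7]
grip_width: 0.0852
```

Call:
arm_command(rows="0 0 0 20 0 0 0; 0 0 0 20 0 0 0; 0 0 0 10 0 0 0; 0 0 0 0 0 0 0")

```text
time_s: 4.17
position: [0.3782, 0.2884, 0.1191]
tool_rot: [[-0.166, 0.986, -0.004], [0.986, 0.166, -0.002], [-0.001, -0.004, -1.0]]
ft_force: [0.8, 1.1, 0.9]
grip_width: 0.0854
```

```bash
python3 - <<'E'
from h import *
go(.3786,.2927,.075,9.7)
t=eyes.get_image("top"); s=eyes.get_image("scene")
cv2.imwrite("pics/c2.png",np.hstack([crop("top",140,195,100,100,4,t),crop("scene",395,130,100,100,4,s)]))
E
```

```text
t 4.17 pos [0.3782 0.2884 0.1191] shift [ 4.2  1.3 44.1] yaw 9.6 rz -0.1 F [0.8 1.1 0.9] w 0.0854 tilt [-0.004  -0.0018] q [23. 20. 94. -0. 66. 13.]
```

View pics/c2.png

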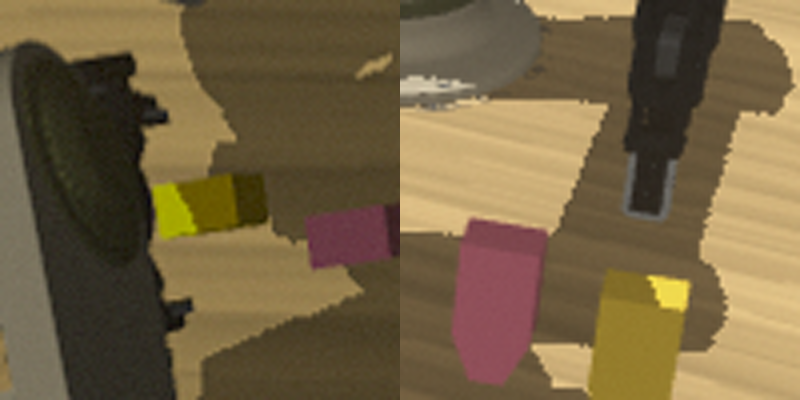

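The view shows the gripper above the wedge, with its tips at about (184,248) in the top image. I'll check that against the projection.

```bash
python3 - <<'E'
from h import *
s=readout.observe();p=s['position'];R=s['tool_rot']
for a in(1,-1):
  for dz in (.004,.017): q=p+R@[0,a*.045,dz]; print(a,dz,(proj("top",q)-[140,195])*4,(proj("scene",q)-[395,130])*4)
print((proj("scene",[.3786,.2927,.086])-[395,130])*4,(proj("top",[.3786,.2927,.086])-[140,195])*4)
E
```

```text
1 0.004 [[170.62479304 118.83464531]] [[235.63603703 278.38299349]]
1 0.017 [[178.94216645 119.6163313 ]] [[232.1881578  300.71124579]]
-1 0.004 [[193.72458237 295.18426874]] [[256.67611417 189.3454202 ]]
-1 0.017 [[201.77369565 293.41360142]] [[253.31901932 210.76959545]]
[[245.85476   285.6177702]] [[194.49368353 206.93670474]]
```

```bash
python3 - <<'E'
from h import *
s=readout.observe();p=s['position'];R=s['tool_rot']; print(p)
im=eyes.get_image("scene")
c=np.ascontiguousarray(crop("scene",380,40,150,170,3.5,im))
for L in ([0,.043,.004],[0,-.043,.004],[0,0,0]):
  q=(proj("scene",p+R@L)[0]-[380,40])*3.5; cv2.drawMarker(c,tuple(map(int,q)),(255,255,0),0,12,2)
cv2.imwrite("pics/c3.png",c)
E
```

```text
[0.37939353 0.28905817 0.12132198]
```

View pics/c3.png

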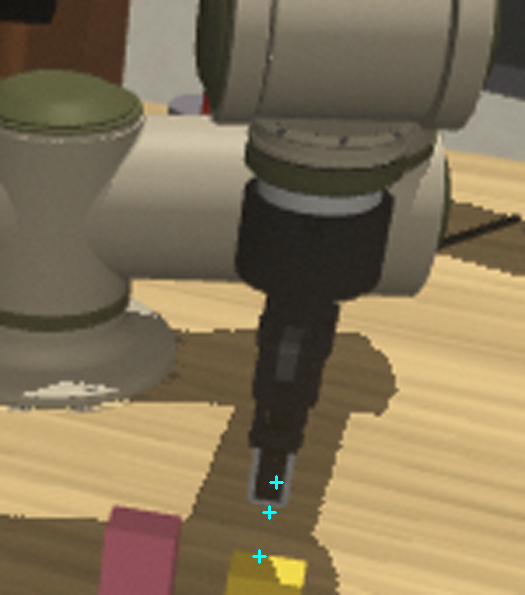

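```bash
python3 - <<'E'
from h import *
a=(451.4,182.9);b=(182,223.7)
for z in (.10,.115,.13,.145,.16,.175): print(z,back("scene",[a],z)[0].round(3),back("top",[b],z)[0].round(3), back("top",[(187.5,273.7)],z)[0].round(3))
E
```

```text
0.1 [0.335 0.267 0.1  ] [0.426 0.304 0.1  ] [0.324 0.289 0.1  ]
0.115 [0.361 0.273 0.115] [0.426 0.299 0.115] [0.325 0.284 0.115]
0.13 [0.386 0.279 0.13 ] [0.425 0.294 0.13 ] [0.326 0.279 0.13 ]
0.145 [0.411 0.284 0.145] [0.425 0.289 0.145] [0.328 0.274 0.145]
0.16 [0.436 0.29  0.16 ] [0.425 0.284 0.16 ] [0.329 0.269 0.16 ]
0.175 [0.462 0.296 0.175] [0.424 0.279 0.175] [0.33  0.265 0.175]
```

Call:
arm_command(rows="0 3.5 0 15 0 0 0; 0 0 0 15 0 0 0; 0 0 0 16 0 0 0; 0 0 0 0 0 0 0")

```text
time_s: 4.65
position: [0.3779, 0.2923, 0.0738]
tool_rot: [[-0.168, 0.986, -0.002], [0.986, 0.168, -0.001], [-0.001, -0.003, -1.0]]
ft_force: [-1.3, 0.3, -0.8]
grip_width: 0.0851
```

```bash
python3 - <<'E'
from h import *
go(.3786,.2927,.075,9.7)
s=eyes.get_image("scene");t=eyes.get_image("top")
cv2.imwrite("pics/c4.png",np.hstack([crop("top",140,195,100,130,4,t),crop("scene",395,110,100,130,4,s)]))
E
```

```text
t 4.65 pos [0.3779 0.2923 0.0738] shift [ 0.3  0.8 -1.2] yaw 9.7 rz -0.0 F [-1.3  0.3 -0.8] w 0.0851 tilt [-0.0024 -0.0011] q [23. 24. 97. -0. 59. 14.]
```

View pics/c4.png

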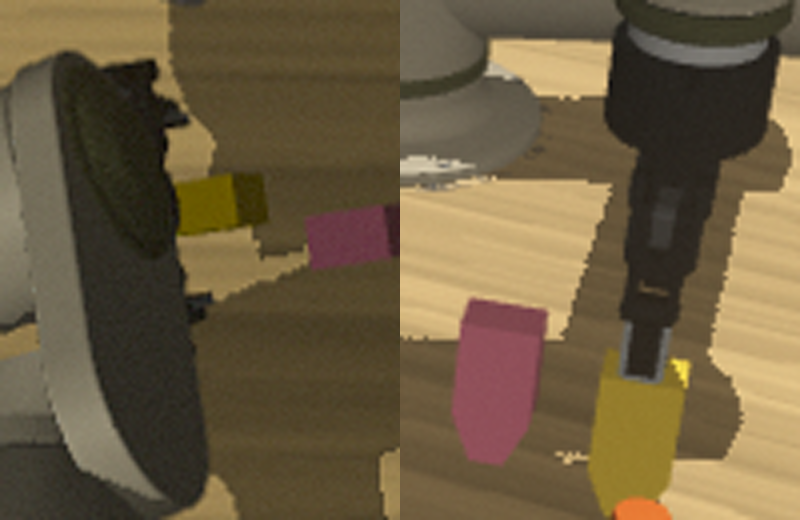

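The tips look about 25–30 mm higher than the stated geometry suggests: in the scene crop the near tip, at (642,380), only just overlaps the wedge's top edge. Lowering 20 mm is safe either way.

Call:
arm_command(rows="0 0 0 10 0 0 0; 0 0 0 10 0 0 0; 0 0 0 0 0 0 0; 0.5 0 0 0 0 0 0; 0.8 0 0 0 0 0 0", squeeze=40)

```text
time_s: 5.17
position: [0.3791, 0.293, 0.0562]
tool_rot: [[-0.169, 0.986, 0.002], [0.986, 0.169, 0.001], [0.0, 0.002, -1.0]]
ft_force: [0.2, 0.2, 0.0]
grip_width: 0.0639
```

Call:
arm_command(rows="1 0 0 0 0 0 0; 1 0 0 0 0 0 0; 1 0 0 0 0 0 0; 1 0 0 0 0 0 0; 1 0 0 0 0 0 0")

```text
time_s: 5.58
position: [0.3789, 0.2929, 0.0556]
tool_rot: [[-0.169, 0.986, 0.001], [0.986, 0.169, 0.0], [0.0, 0.001, -1.0]]
ft_force: [-0.2, -0.7, 5.9]
grip_width: 0.0268
```

```bash
python3 - <<'E'
from h import *
go(.3786,.2927,.055,9.7)
s=eyes.get_image("scene");t=eyes.get_image("top")
cv2.imwrite("pics/c5.png",np.hstack([crop("top",140,195,100,130,4,t),crop("scene",395,110,100,130,4,s)]))
E
```

```text
t 5.58 pos [0.3789 0.2929 0.0556] shift [-0.2 -0.3  0.6] yaw 9.8 rz 0.1 F [-0.2 -0.7  5.9] w 0.0268 tilt [0.0011 0.0005] q [24. 25. 99.  0. 56. 14.]
```

View pics/c5.png

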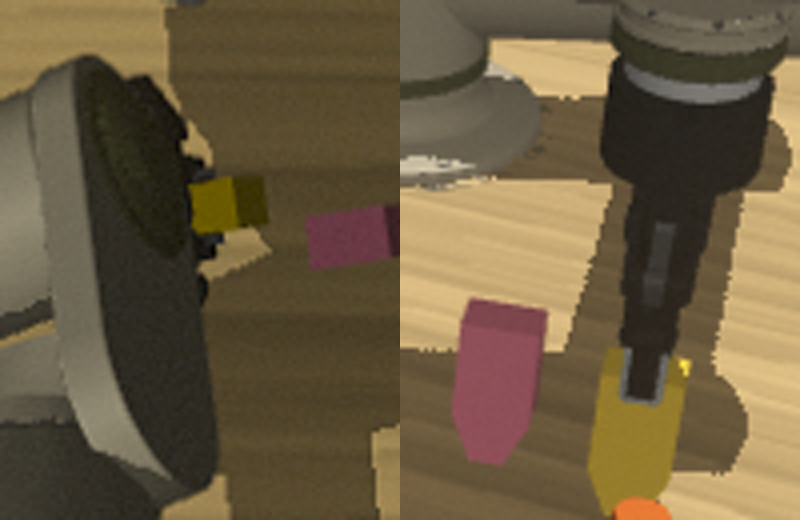

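Gripped at width 0.0268, with the tips about 19 mm below the wedge top. Now lift and turn toward the gap.

Call:
arm_command(rows="1 0 0 -22 0 0 0; 1 0 0 -22 0 0 5.4; 1 0 0 -22 0 0 5.4; 1 0 0 -22 0 0 5.4; 1 0 0 -22 0 0 5.3")

```text
time_s: 6.1
position: [0.3782, 0.2926, 0.1661]
tool_rot: [[0.208, 0.978, -0.0], [0.978, -0.208, -0.0], [-0.0, -0.0, -1.0]]
ft_force: [0.8, 0.5, -1.5]
grip_width: 0.0269
```

```bash
python3 -c "
from h import *
go(.5591,.0261,.15,-11.7)"
```

```text
t 6.1 pos [0.3782 0.2926 0.1661] shift [-223.   232.4   16. ] yaw -12.0 rz -0.3 F [ 0.8  0.5 -1.5] w 0.0269 tilt [-0.0004 -0.0002] q [24. 17. 90. -0. 73. 36.]
```

Call:
arm_command(rows="1 -22 23 0 0 0 0; 1 -22 23 0 0 0 0; 1 -22 23 0 0 0 0; 1 -22 23 0 0 0 0; 1 -22 23 0 0 0 0")

```text
time_s: 6.52
position: [0.4692, 0.1603, 0.165]
tool_rot: [[0.203, 0.979, -0.0], [0.979, -0.203, 0.0], [-0.0, -0.0, -1.0]]
ft_force: [0.7, 1.2, -1.0]
grip_width: 0.0268
```

Call:
arm_command(rows="1 -22 23 0 0 0 0; 1 -22 23 0 0 0 0; 1 -22 23 0 0 0 0; 1 -22 23 0 0 0 0; 1 -22 23 0 0 0 0")

```text
time_s: 6.93
position: [0.5594, 0.0291, 0.1648]
tool_rot: [[0.204, 0.979, -0.001], [0.979, -0.204, 0.0], [0.0, -0.001, -1.0]]
ft_force: [0.6, 0.3, -0.4]
grip_width: 0.0266
```

Call:
arm_command(rows="1 0 0 0 0 0 0; 1 0 0 0 0 0 0")

```text
time_s: 7.1
position: [0.5591, 0.0294, 0.1644]
tool_rot: [[0.206, 0.979, -0.001], [0.979, -0.206, 0.0], [0.0, -0.001, -1.0]]
ft_force: [0.2, 0.6, -0.8]
grip_width: 0.0269
```

```bash
python3 - <<'E'
from h import *
go(.5591,.0261,.15,-11.7)
s=eyes.get_image("scene");t=eyes.get_image("top")
cv2.imwrite("pics/c6.png",np.hstack([crop("top",270,110,100,120,4,t),crop("scene",245,160,100,120,4,s)]))
E
```

```text
t 7.1 pos [0.5591 0.0294 0.1644] shift [-3.2  0.7 14.4] yaw -11.9 rz -0.2 F [ 0.2  0.6 -0.8] w 0.0269 tilt [-0.0011  0.0003] q [-9. 25. 77.  0. 78.  3.]
```

View pics/c6.png

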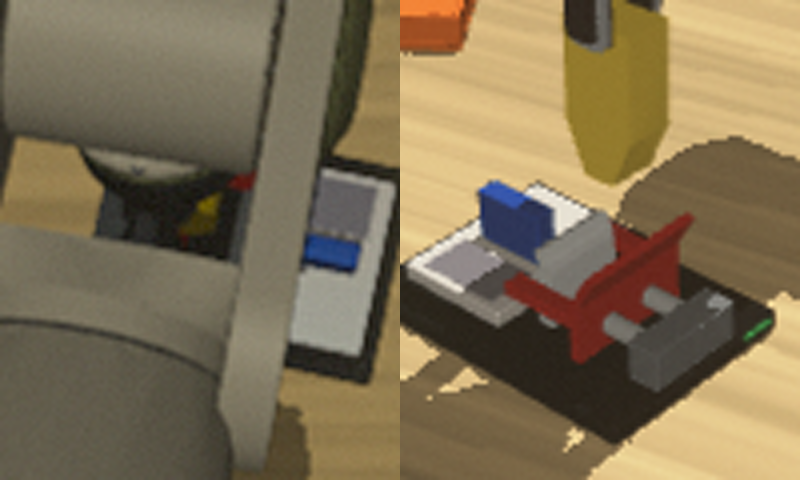

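The wedge is upright above the gap, with its foot at scene pixel about (298,205). The tips overlap its upper part. I'll check the foot's projection.

```bash
python3 - <<'E'
from h import *
s=readout.observe();p=s['position'];R=s['tool_rot']
f=lambda L:(np.round((proj("scene",p+R@np.array(L))-[245,160])*4+[400,0])).tolist()
for h,wy in((.0556,.009),(.0276,.021)):
  print([f([a*wy,b*.014,h]) for a,b in((1,1),(1,-1),(-1,1),(-1,-1))])
# plate points in gap frame
c,sn=np.cos(np.radians(-11.7)),np.sin(np.radians(-11.7)); g=np.array([.5583,.0222,.008])
q=lambda x,y,z:np.round((proj("scene",g+[c*x-sn*y,sn*x+c*y,z])-[245,160])*4+[400,0]).tolist()
print("stop top",q(.024,-.021,.034),q(-.024,-.021,.034),"lip top",q(.038,.019,.057),q(-.038,.019,.057))
E
```

```text
[[[619.0, 185.0]], [[657.0, 160.0]], [[592.0, 172.0]], [[630.0, 148.0]]]
[[[636.0, 144.0]], [[674.0, 120.0]], [[571.0, 115.0]], [[610.0, 92.0]]]
stop top [[551.0, 277.0]] [[614.0, 236.0]] lip top [[588.0, 283.0]] [[689.0, 216.0]]
```

Call:
arm_command(rows="1 0 0 15 0 0 0; 1 0 0 15 0 0 0; 1 0 0 10 0 0 0; 1 0 0 8 0 0 0; 1 0 0 0 0 0 0")

```text
time_s: 7.62
position: [0.5582, 0.0308, 0.116]
tool_rot: [[0.203, 0.979, -0.002], [0.979, -0.203, -0.0], [-0.001, -0.002, -1.0]]
ft_force: [-0.7, -1.7, -0.5]
grip_width: 0.0267
```

Call:
arm_command(rows="1 0 0 6 0 0 0; 1 0 0 6 0 0 0; 1 0 0 6 0 0 0; 1 0 0 0 0 0 0")

```text
time_s: 7.95
position: [0.5589, 0.0302, 0.0983]
tool_rot: [[0.204, 0.979, -0.0], [0.979, -0.204, -0.0], [-0.0, 0.0, -1.0]]
ft_force: [0.8, -3.7, -1.2]
grip_width: 0.027
```

```bash
python3 - <<'E'
from h import *
go(.5591,.0294,.0676,-11.7)
s=eyes.get_image("scene")
cv2.imwrite("pics/c7.png",crop("scene",225,130,140,140,4,s))
E
```

```text
t 7.95 pos [0.5589 0.0302 0.0983] shift [-0.8  0.3 30.7] yaw -11.8 rz -0.1 F [ 0.8 -3.7 -1.2] w 0.027 tilt [-0.0001 -0.0005] q [-9. 29. 83. -0. 68.  3.]
```

View pics/c7.png

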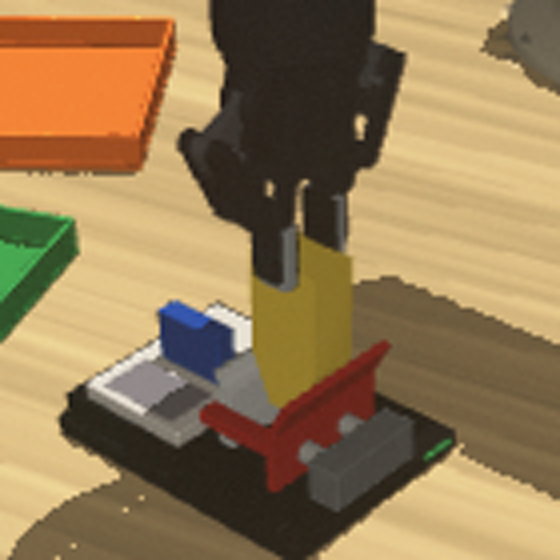

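The wedge's foot is in the mouth and the tips stay above the lip. Press on down.

Call:
arm_command(rows="1 -2 0 6 0 0 0; 1 0 0 6 0 0 0; 1 0 0 6 0 0 0; 1 0 0 5 0 0 0; 1 0 0 0 0 0 0")

```text
time_s: 8.42
position: [0.5581, 0.0285, 0.0748]
tool_rot: [[0.204, 0.979, -0.002], [0.979, -0.204, 0.0], [-0.0, -0.002, -1.0]]
ft_force: [-0.3, -4.0, -1.6]
grip_width: 0.0269
```

Call:
arm_command(rows="1 0 0 4 0 0 0; 1 0 0 3 0 0 0; 1 0 0 2 0 0 0; 1 0 0 0 0 0 0")

```text
time_s: 8.75
position: [0.5586, 0.0286, 0.0676]
tool_rot: [[0.204, 0.979, 0.0], [0.979, -0.204, 0.0], [0.0, 0.0, -1.0]]
ft_force: [-1.8, -3.6, 7.1]
grip_width: 0.0267
```

Call:
arm_command(rows="1 -2 0 1 0 0 0; 1 -1 0 0.5 0 0 0; 1 0 0 0 0 0 0")

```text
time_s: 9.0
position: [0.5584, 0.0267, 0.0675]
tool_rot: [[0.204, 0.979, 0.003], [0.979, -0.204, 0.002], [0.003, 0.002, -1.0]]
ft_force: [-2.9, 2.3, 19.8]
grip_width: 0.0267
```

Call:
arm_command(rows="0.6 0 0 0 0 0 0; 0.4 0 0 0 0 0 0; 0.3 0 0 0 0 0 0; 0.3 0 0 -5 0 0 0; 0.3 0 0 -10 0 0 0")

```text
time_s: 9.42
position: [0.5572, 0.0259, 0.0798]
tool_rot: [[0.204, 0.979, -0.003], [0.979, -0.204, 0.001], [0.0, -0.003, -1.0]]
ft_force: [0.4, -0.5, -0.4]
grip_width: 0.0599
```

Call:
arm_command(rows="0.3 0 0 -20 0 0 0; 0.3 0 0 -25 0 0 0; 0.3 0 0 -25 0 0 0; 0.3 0 0 -20 0 0 0; 0.3 0 0 0 0 0 0")

```text
time_s: 9.83
position: [0.5596, 0.0255, 0.1755]
tool_rot: [[0.204, 0.979, 0.008], [0.979, -0.203, -0.001], [0.001, 0.008, -1.0]]
ft_force: [-0.1, -0.3, 0.4]
grip_width: 0.0596
```

```bash
python3 - <<'E'
from h import *
go(.5443,-.0453,.1,-11.7)
s=eyes.get_image("scene")
cv2.imwrite("pics/c8.png",crop("scene",225,130,140,140,4,s))
E
```

```text
t 9.83 pos [0.5596 0.0255 0.1755] shift [-72.5  -1.2  75.4] yaw -11.7 rz -0.0 F [-0.1 -0.3  0.4] w 0.0596 tilt [ 0.0081 -0.0011] q [-10.  24.  77.   0.  79.   2.]
```

View pics/c8.png

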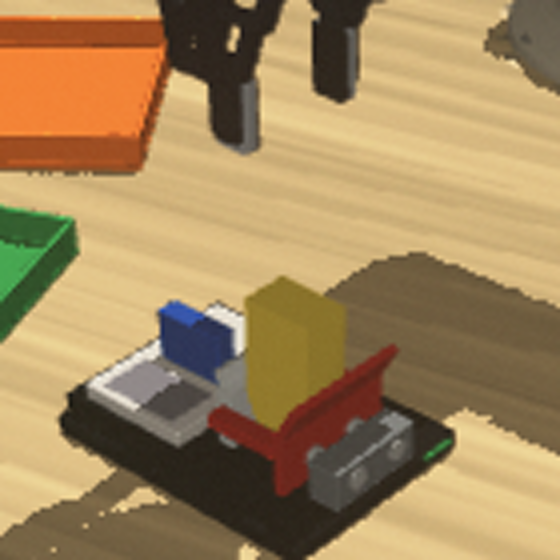

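The wedge stands upright and released in the gap. The catch lip's end moved from about (318,214) to (324,217), which is roughly 16 mm open. Next, the cartridge.

Call:
arm_command(rows="0.3 -24 0 0 0 0 0; 0.3 -24 -0.6 0 0 0 0; 0.3 -24 -0.6 0 0 0 0; 0.3 0 0 0 0 0 0; 0.3 0 0 25 0 0 0")

```text
time_s: 10.3
position: [0.5437, -0.046, 0.1485]
tool_rot: [[0.206, 0.979, 0.007], [0.979, -0.206, -0.002], [-0.0, 0.007, -1.0]]
ft_force: [0.2, 0.4, 0.1]
grip_width: 0.0596
```

Call:
arm_command(rows="0.3 0 0 25 0 0 0; 0.3 0 0 25 0 0 0; 0.3 0 0 20 0 0 0; 0.3 0 0 8 0 0 0; 0.3 0 0 0 0 0 0")

```text
time_s: 10.72
position: [0.541, -0.044, 0.0657]
tool_rot: [[0.204, 0.979, -0.004], [0.979, -0.204, 0.001], [0.001, -0.004, -1.0]]
ft_force: [0.4, 0.5, 0.5]
grip_width: 0.0595
```

```bash
python3 - <<'E'
from h import *
go(.5443,-.0453,.042,-11.7)
s=eyes.get_image("scene")
cv2.imwrite("pics/c9.png",crop("scene",205,110,140,140,4,s))
E
```

```text
t 10.72 pos [ 0.541  -0.044   0.0657] shift [-0.6  3.6 23.7] yaw -11.7 rz -0.0 F [0.4 0.5 0.5] w 0.0595 tilt [-0.0041  0.0014] q [-17.  30.  88.   0.  63.  -5.]
```

View pics/c9.png

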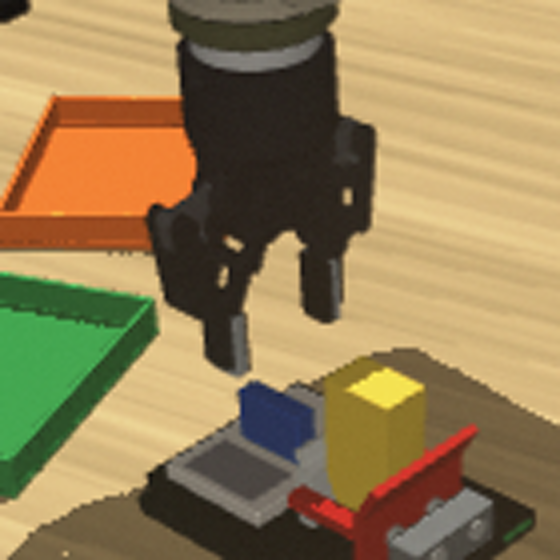

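```bash
python3 - <<'E'
from h import *
go(.5443,-.0453,.042,-11.7)
s=readout.observe();p=s['position'];R=s['tool_rot']
for dz in (.02,0,-.02,-.04): print(dz,[proj("scene",p+R@np.array([0,a,dz]))[0].round(1).tolist() for a in (.035,-.035)])
for z in (.06,.08,.1): print(z,back("scene",[(262,202.5),(285.5,190)],z).round(3).tolist())
E
```

```text
t 10.77 pos [ 0.5419 -0.0443  0.0672] shift [-0.5  2.6 25.2] yaw -11.7 rz -0.0 F [-0.2  0.5  0.6] w 0.0595 tilt [-0.0014  0.0006] q [-17.  30.  87.   0.  63.  -5.]
0.02 [[263.3, 220.5], [286.6, 206.1]]
0 [[262.6, 212.6], [286.2, 198.3]]
-0.02 [[261.9, 204.4], [285.8, 190.4]]
-0.04 [[261.2, 196.1], [285.3, 182.3]]
0.06 [[0.536, -0.08, 0.06], [0.47, -0.063, 0.06]]
0.08 [[0.561, -0.062, 0.08], [0.497, -0.045, 0.08]]
0.1 [[0.586, -0.043, 0.1], [0.524, -0.027, 0.1]]
```

The projection puts the tips about 22 mm behind the reported TCP at this opening, with good sideways alignment. So I'll go down to TCP ≈ 0.031, watching the force.

Call:
arm_command(rows="0.3 -0.5 2.5 10 0 0 0; 0.3 0 0 8 0 0 0; 0.3 0 0 6 0 0 0; 0.3 0 0 0 0 0 0", squeeze=50)

```text
time_s: 11.1
position: [0.5438, -0.0455, 0.0424]
tool_rot: [[0.204, 0.979, -0.002], [0.979, -0.204, 0.001], [0.0, -0.002, -1.0]]
ft_force: [-0.4, -0.2, -0.2]
grip_width: 0.0597
```

Call:
arm_command(rows="0.3 0 0 6 0 0 0; 0.3 0 0 4 0 0 0; 0.3 0 0 0 0 0 0; 0.3 0 0 0 0 0 0")

```text
time_s: 11.43
position: [0.5444, -0.0456, 0.0334]
tool_rot: [[0.204, 0.979, -0.0], [0.979, -0.204, 0.0], [0.0, -0.0, -1.0]]
ft_force: [1.0, 0.0, -1.2]
grip_width: 0.0595
```

Call:
arm_command(rows="0.6 0 0 0 0 0 0; 0.7 0 0 0 0 0 0; 0.8 0 0 0 0 0 0; 0.9 0 0 0 0 0 0; 1 0 0 0 0 0 0")

```text
time_s: 11.85
position: [0.5447, -0.0457, 0.034]
tool_rot: [[0.204, 0.979, 0.001], [0.979, -0.204, -0.0], [-0.0, 0.001, -1.0]]
ft_force: [-0.7, -0.0, 3.9]
grip_width: 0.0117
```

Call:
arm_command(rows="1 0 0 0 0 0 0; 1 0 0 0 0 0 0; 1 0 0 0 0 0 0; 1 0 0 0 0 0 0")

```text
time_s: 12.18
position: [0.5447, -0.0457, 0.034]
tool_rot: [[0.204, 0.979, 0.001], [0.979, -0.204, -0.0], [-0.0, 0.001, -1.0]]
ft_force: [-0.6, 0.3, 6.2]
grip_width: 0.0122
```

Call:
arm_command(rows="1 0 0 -4 0 0 0; 1 0 0 -6 0 0 0; 1 0 0 -8 0 0 0; 1 0 0 -8 0 0 0; 1 0 0 -8 0 0 0")

```text
time_s: 12.6
position: [0.5444, -0.0456, 0.0685]
tool_rot: [[0.204, 0.979, 0.0], [0.979, -0.204, -0.0], [0.0, 0.0, -1.0]]
ft_force: [-0.4, -0.6, -3.1]
grip_width: 0.0117
```

Call:
arm_command(rows="1 0 0 -8 0 0 0; 1 0 0 -3 0 0 0; 1 0 0 0 0 0 0; 1 0 0 0 0 0 0")

```text
time_s: 12.93
position: [0.5443, -0.0456, 0.0786]
tool_rot: [[0.204, 0.979, 0.0], [0.979, -0.204, 0.0], [0.0, 0.0, -1.0]]
ft_force: [-0.2, -0.9, -2.4]
grip_width: 0.012
```

```bash
python3 - <<'E'
from h import *
go(.545,-.255,.079,9)
s=eyes.get_image("scene")
cv2.imwrite("pics/c10.png",crop("scene",205,110,140,140,4,s))
E
```

```text
t 12.93 pos [ 0.5443 -0.0456  0.0786] shift [-204.9   43.3   -0.4] yaw -11.7 rz -20.7 F [-0.2 -0.9 -2.4] w 0.012 tilt [0. 0.] q [-17.  29.  86.   0.  65.  -5.]
```

View pics/c10.png

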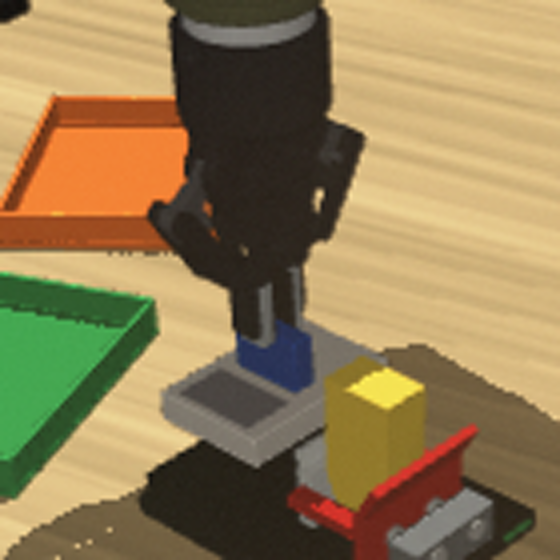

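The cartridge is lifted level at 0.057 and the wedge still stands. Carry it to the tray.

Call:
arm_command(rows="1 -10 2 0 0 0 0; 1 -17 3.7 0 0 0 0; 1 -20 4.2 0 0 0 0; 1 -20 4.2 0 0 0 0; 1 -20 4.2 0 0 0 0")

```text
time_s: 13.4
position: [0.5443, -0.1361, 0.0781]
tool_rot: [[0.204, 0.979, -0.001], [0.979, -0.204, 0.0], [0.0, -0.001, -1.0]]
ft_force: [0.0, 0.1, -3.3]
grip_width: 0.0119
```

Call:
arm_command(rows="1 -20 4.2 0 0 0 0; 1 -20 4.2 0 0 0 0; 1 -20 4.2 0 0 0 0; 1 -20 4.2 0 0 0 0; 1 -17 3.7 0 0 0 0")

```text
time_s: 13.82
position: [0.5445, -0.2358, 0.078]
tool_rot: [[0.204, 0.979, -0.001], [0.979, -0.204, 0.0], [-0.0, -0.001, -1.0]]
ft_force: [-0.1, -0.1, -2.0]
grip_width: 0.012
```

Call:
arm_command(rows="1 -12 2.5 0 0 0 0; 1 -8 1.7 0 0 0 -4; 1 0 0 0 0 0 -6; 1 0 0 0 0 0 -6; 1 0 0 0 0 0 -4.7")

```text
time_s: 14.23
position: [0.5448, -0.2544, 0.0782]
tool_rot: [[-0.161, 0.987, -0.001], [0.987, 0.161, 0.0], [0.001, -0.0, -1.0]]
ft_force: [0.0, 0.3, -1.9]
grip_width: 0.0121
```

```bash
python3 - <<'E'
from h import *
go(.545,-.255,.026,9)
# numeric check: blue grip & white cartridge against prediction in scene
s=readout.observe(); p=s['position']; im=eyes.get_image("scene"); hsv=cv2.cvtColor(im,cv2.COLOR_RGB2HSV)
m=cv2.inRange(hsv,(108,120,50),(125,255,255)); m[:130]=0; m[:,:120]=0;m[:,400:]=0
c=max(cv2.findContours(m,0,1)[0],key=cv2.contourArea); x,y,w,h=cv2.boundingRect(c); print("blue bbox",x,y,w,h)
R=s['tool_rot']; b=p+[0,0,-.022]
P=[b+R[:,1]*i*.007+R[:,0]*j*.022+[0,0,z] for i in(1,-1) for j in(1,-1) for z in(.018,.048)]
q=proj("scene",P); print("pred",q.min(0),q.max(0))
E
```

```text
t 14.23 pos [ 0.5448 -0.2544  0.0782] shift [-0.6  0.2 52.2] yaw 9.2 rz 0.2 F [ 0.   0.3 -1.9] w 0.0121 tilt [-0.0005  0.0005] q [-36.  34.  77.   0.  69. -46.]
blue bbox 185 167 20 15
pred [182.85644192 164.45879431] [205.27758255 182.23872775]
```

The grip in the image matches the prediction (bounding box within 2–3 px). Lower it.

Call:
arm_command(rows="1 0 0 10 0 0 0; 1 0 0 12 0 0 0; 1 0 0 10 0 0 0; 1 0 0 7 0 0 0; 1 0 0 4 0 0 0")

```text
time_s: 14.7
position: [0.5445, -0.2538, 0.034]
tool_rot: [[-0.155, 0.988, -0.002], [0.988, 0.155, 0.001], [0.001, -0.001, -1.0]]
ft_force: [-0.2, 0.5, -3.0]
grip_width: 0.0119
```

Call:
arm_command(rows="1 0 0 3 0 0 0; 1 0 0 2 0 0 0; 1 0 0 1.5 0 0 0; 1 0 0 1.5 0 0 0; 1 0 0 0 0 0 0")

```text
time_s: 15.12
position: [0.545, -0.2541, 0.0275]
tool_rot: [[-0.156, 0.988, 0.0], [0.988, 0.156, -0.0], [-0.0, 0.0, -1.0]]
ft_force: [-0.7, -0.4, -2.4]
grip_width: 0.0121
```

Call:
arm_command(rows="1 0 0 1 0 0 0; 1 0 0 1 0 0 0; 1 0 0 0 0 0 0")

```text
time_s: 15.37
position: [0.5451, -0.2542, 0.026]
tool_rot: [[-0.156, 0.988, 0.001], [0.988, 0.156, -0.001], [-0.001, 0.0, -1.0]]
ft_force: [-0.4, 0.1, 2.1]
grip_width: 0.0124
```

Call:
arm_command(rows="1 0 0 0.5 0 0 0; 0.85 0 0 0 0 0 0; 0.7 0 0 0 0 0 0; 0.5 0 0 0 0 0 0; 0.4 0 0 0 0 0 0")

```text
time_s: 15.78
position: [0.5451, -0.2542, 0.025]
tool_rot: [[-0.156, 0.988, 0.0], [0.988, 0.156, -0.0], [-0.0, 0.0, -1.0]]
ft_force: [-0.2, 0.9, -0.2]
grip_width: 0.0484
```

Call:
arm_command(rows="0.4 0 0 0 0 0 0; 0.4 0 0 -15 0 0 0; 0.4 0 0 -25 0 0 0; 0.4 0 0 -30 0 0 0; 0.4 0 0 -30 0 0 0")

```text
time_s: 16.2
position: [0.5447, -0.2539, 0.1258]
tool_rot: [[-0.156, 0.988, -0.001], [0.988, 0.156, 0.001], [0.001, -0.001, -1.0]]
ft_force: [0.3, -0.5, -0.4]
grip_width: 0.0507
```

Call:
arm_command(rows="0.4 0 0 -30 0 0 0; 0.4 0 0 -20 0 0 0; 0.4 0 0 0 0 0 0; 0.4 0 0 0 0 0 0")

```text
time_s: 16.53
position: [0.5452, -0.2542, 0.1757]
tool_rot: [[-0.156, 0.988, 0.002], [0.988, 0.156, -0.001], [-0.001, 0.001, -1.0]]
ft_force: [0.3, 0.5, -1.1]
grip_width: 0.0515
```

```bash
python3 - <<'E'
from h import *
go(.545,-.255,.18,9)
im=eyes.get_image("scene"); hsv=cv2.cvtColor(im,cv2.COLOR_RGB2HSV)
def bb(lo,hi,x0,y0,x1,y1):
    m=cv2.inRange(hsv,lo,hi); k=np.zeros_like(m); k[y0:y1,x0:x1]=m[y0:y1,x0:x1]
    return cv2.boundingRect(max(cv2.findContours(k,0,1)[0],key=cv2.contourArea))
print("blue",bb((108,120,40),(125,255,255),140,150,300,250),"yellow",bb((25,150,50),(32,255,255),260,180,340,250))
a=np.radians(9);R=np.array([[np.cos(a),-np.sin(a)],[np.sin(a),np.cos(a)]])
def pr(c,z,hx,hy,zs,R):
    q=proj("scene",[[*(np.array(c)+R@[i*hx,j*hy]),z+k] for i in(1,-1) for j in(1,-1) for k in zs]); return q.min(0).round(1),q.max(0).round(1)
print("pred grip",pr((.545,-.2545),.004,.007,.022,(.018,.048),R))
b=np.radians(-11.7);Q=np.array([[np.cos(b),-np.sin(b)],[np.sin(b),np.cos(b)]])
print("pred wedge",pr((.5583,.0222),.012,.014,.021,(.03,.086),Q))
cv2.imwrite("pics/final.png",im[:,:,::-1])
E
```

```text
t 16.53 pos [ 0.5452 -0.2542  0.1757] shift [-0.7 -0.3 -4.3] yaw 9.0 rz -0.0 F [ 0.3  0.5 -1.1] w 0.0515 tilt [ 0.0016 -0.0011] q [-36.  28.  69.   0.  82. -45.]
blue (188, 186, 19, 16) yellow (291, 206, 20, 6)
pred grip (array([186.2, 184.4]), array([208.1, 202. ]))
pred wedge (array([284.9, 198.5]), array([310.5, 235. ]))
```

```bash
python3 - <<'E'
from h import *
im=cv2.imread("pics/final.png"); hsv=cv2.cvtColor(im,cv2.COLOR_BGR2HSV); 
m=cv2.inRange(hsv,(22,150,60),(35,255,255)); m[:,:270]=0;m[:,340:]=0;m[:180]=0;m[250:]=0
c=max(cv2.findContours(m,0,1)[0],key=cv2.contourArea); print("wedge",cv2.boundingRect(c),cv2.minAreaRect(c))
r=cv2.inRange(hsv,(0,150,50),(6,255,255))|cv2.inRange(hsv,(174,150,50),(180,255,255)); r[:195]=0;r[280:]=0;r[:,:260]=0;r[:,350:]=0
print("catch",cv2.boundingRect(r))
E
```

```text
wedge (286, 199, 25, 38) ((298.0, 217.5), (37.0, 24.0), 90.0)
catch (277, 216, 48, 38)
```

The wedge box (286,199)–(311,237) matches the prediction for it standing upright and fully down. The catch's right end is at 325 px, which is still open. Handing in.

```bash
python3 -c "
from rig import env
print(env.close_job())"
```

```text
the job is handed in; nothing more can be done
None
```

I pushed the yellow wedge into the gap and released it. I then lifted the cartridge out by its blue grip, set it on the floor of the green tray, and handed the job in at about 16.6 s. No verdict was reported.

**Wedge and catch:** In the last image the wedge is within about 2 px of where it should be when upright and fully down. It had bottomed out at about 20 N before release. The catch looks about 16 mm open, judged from images only.

**Cartridge:** It touched down with about 2 N on the tool and was within about 2 px of its predicted place at the tray centre. I checked its grip in the image but did not measure its tilt separately. The gripper then backed off 150 mm and touches nothing.

**Disagreement:** The fingertips looked about 20 to 30 mm farther back from the reported TCP than the stated geometry says. I set the grasp heights from the images instead, and both grasps held.

I viewed 12 pictures, the most allowed, so the final checks used image measurements without a look at the picture.

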